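# Dispense a plinth block for a carving

## Robot

A 6-joint arm with a two-finger parallel gripper is mounted at the origin on the work surface. World frame = base frame: x ahead of the robot, y to its left, z up, the work surface at z = 0. Lengths are in m, angles in rad, forces in N, time in s.
With the tool pointing down it reaches from about 0.35 to 0.975 m from the base axis. Payload 4.9 kg.
Tool frame: the origin (TCP) lies at the very end of the fingers, on their centre line; the grasp point (between the pads) lies 19 mm behind it; z points along the fingers, y is the line along which they close (so a half turn about z gives the same grasp; the last joint's range is limited). The gripper opens to 85 mm and grips with 20 to 120 N. Pads are 22 mm wide; open, the fingers measure 114 mm over their backs; the gripper's body (76 mm by 85 mm) begins 54 mm behind the grasp point. The pads swing forward as they close: fully open they stand 13 mm farther back than shut.
Start: joints at [1.123, 0.053, 1.613, -0, 1.476, -0.119], TCP at [0.202, 0.592, 0.231] pointing down, gripper open.
Joint ranges: [-3.01, 3.01], [-1.01, 2.22], [0.06, 2.58], [-1.02, 4.17], [0.09, 2.62], [-3.14, 3.14]. Speed limits (rad/s): [2.57, 2.57, 3.14, 3.14, 3.14, 3.14].

## Interface

Orientations are given as a unit quaternion [w, x, y, z].
In Python, from plant import monitor, vision, manip gives the robot as it stands. The module is installed in compiled form; this text tells all that it offers.
- The arm moves only by the tool arm_command, never from a script. Its argument "rows" is a list of rows, each a list of 3 entries, a list of its own where there are three numbers: the finger opening in mm, from 0 to 85.4, then the shift along the world's x, y, z in units of 30 cm (1.0 is 30 cm), then the turn, a rotation vector about the world's x, y, z in units of pi/2 rad (1.0 is pi/2 rad). In form: [[claw, [x, y, z], [wx, wy, wz]], ...]. A call has 1 to 12 rows; each row is the pose to reach, as a shift and turn from the pose commanded when the call began; what a row does not reach only later rows make up. A row lasts 1/12 s, in which the tool goes at most 41.7 mm and 7.16 degrees, less where a joint would pass 70% of its speed; a pose out of reach is approached as far as the arm can. A call with a number of a shift or a turn outside -1 to 1 is refused whole. A call with a gripper value outside its range is refused whole. The fingers move at their own pace and stop on an object; the grip force is fixed at half the most. Time passes only in rows, so rows that repeat a pose let the fingers close. It gives the time, the measured TCP pose, the force, the opening and the grip force at its end, in the units of the state.
- monitor.state(): the state, without advancing time (a new reading comes with each control period).
- vision.grab_frame(name): name is "scene" or "top" or "wrist"; returns a dict with "color" (400x640x3 uint8, red, green, blue), "z_map" (400x640 float32, m along the optical axis (not along the pixel's ray), 0 where there is no reading), "mtx" (3x3 intrinsics, pixels), "R" (3x3) and "t" (3): a world point X has camera coordinates R X + t. Camera axes: x right, y down, z forward; pixel columns grow to the right and rows downward; lengths in m; the calibration is good to about 2 mm. A picture is of the moment at which its call begins.
- manip.job_done(): hands the job in; it is judged then, once.
The state is a dict: "time": time; "joint_pos": joint angles; "joint_vel": joint speeds; "joint_efforts": joint torques, N m; "tool_pos": TCP position; "tool_rot": TCP orientation; "contact_force": force on the tool from outside, world axes, zero at the start; "ft_torque": the same for the moment, N m; "gripper_width": opening from 0.0 (shut) to 1.0 (fully open); "grasp_force": force on a finger pad.
Only numpy, scipy, OpenCV 4.12 (cv2) and the standard library are available. Lean on these libraries where they do the work, as an engineer would, in place of code of your own. Each camera call takes 0.05 s, during which the arm holds its last target. There are 200 camera calls.

## Task

A carved figure has been left standing on the outlet of the plinth dispenser: move it onto the low-rimmed square board and leave it standing there upright. Then push the dispenser's sprung slide all the way in so that one plinth block comes out, let the slide spring right back, and lay that block flat in the middle of the round stand. Do not tip the figure over, bring out only one block, and leave the tub, the small figure and the mallet where they are.

Things in the scene. Friction and masses are not known exactly. Their poses are not given: they have to be found in the camera images.
- dispenser: Wooden plinth dispenser, fixed. Origin: underside, below the tower's middle; z up. Level deck 110 (x) by 380 (y, -210 to +170) mm, its top at z 30 mm. A plywood tower (outside 72 x 112 mm, top at z 165 mm, open above) holds four blocks stacked flat. Through a gap 36 mm high in its +y wall the lowest block leaves along +y onto the outlet.
- ledge (a point): Middle of the outer (-y) edge, on the underside, of a ledge at the top of the tower's -y side: dispenser frame x 0, y -96, z 165 mm; 110 mm wide (x), 10 mm thick, overhanging the tower wall by 40 mm. Below it an upright tool cannot follow the slide all the way in; one leaning back (its body towards -y) 35 to 45 degrees can.
- outlet (a point): Point on the deck's top at the middle of the outlet (dispenser frame: x 0, y 107, z 30 mm): where the centre of a block comes to lie when fully pushed out.
- slide (a joint): Travel of the sprung slide, m: 0 = out (at rest), 0.126 = all the way in, moving along the dispenser's +y. The spring pushes it back, about 3 N at rest and 8.2 N when fully in.
- slide_face (a point): Centre of the outer (-y) face of the slide's upright wooden push plate, 64 mm wide (x), 52 high, 10 thick. Dispenser frame at rest: x 0, y -197, z 58 mm; fully in: y -71 mm (15 mm from the tower wall). Moves with the slide; axes as the dispenser's. Push it along +y.
- plinth0: The lowest block in the tower, the one that comes out: plain light wood, 56 (x) x 90 (y) x 28 (z) mm, 85 g. Origin: centre of its underside; lies square with the dispenser at the start. Once out, it stands with its near end 6 mm from the tower's wall.
- plinth1: The second block from below, the same size; it drops onto the deck when the slide springs back and must stay in the tower.
- figure: Carved wooden robed figure standing on the outlet, 171 mm tall, 0.2 kg. Origin: centre of its underside, z up. Square foot 60 x 60 x 16 mm; flat-sided torso 44 (x) by 36 (y) mm from 79 to 135 mm above the underside; head above.
- figure_grip (a point): Middle of the figure's torso, 110 mm above its underside: a good place to grip it from above.
- board: Low square wooden board with a rim, fixed: 170 x 170 mm, rim 8 mm thick and 18 mm high, inner floor 8 mm above its origin. Origin: centre of its underside.
- stand: Round dark steel carving stand, fixed: flat top 160 mm across, 45 mm above its origin. Origin: centre of its underside.
- tub: Bystander: open white plastic tub, 116 mm across, 55 mm high. Origin: centre of its underside.
- figure_small: Bystander: smaller light-wood figure, 137 mm tall. Origin: centre of its underside.
- mallet: Bystander: turned wooden carver's mallet standing on its head, 84 mm across, 195 mm tall. Origin: centre of its underside.
Things that resemble listed ones, but are neither listed nor needed, are in the scene too. Several things look just like the board: the one meant starts farthest to the robot's right.

How it is judged:
By the outcome, as a careful person would: the job done as asked, in the order asked, and still so for the second after the job is handed in, with the robot touching nothing.
It also fails if it takes over 72 s, if anything falls off the work surface, if the arm or the gripper's body presses on something with over 40 N, if the wrist force passes 120 N, or if a joint passes its speed limit or range.

## Working session

There is one attempt and no reset: what is moved stays moved. The work goes in short steps, Python scripts to look and compute and a tool call to move; the robot and the scene stay as the last step left them, time stands still between calls to the robot, and variables do not carry over. Pictures are saved under pics/ and viewed, at most 11 in all, crops included, and the job is handed in when it is done.

Besides the shell and the picture viewer there is one more tool, called as name(argument=value, ...) on one line, values as JSON. arm_command: Moves the arm, as the interface text tells. Shifts and turns lie within -1 to 1; 1 stands for 30 cm of shift or pi/2 rad of turn. Its arguments: {"type":"object","properties":{"rows":{"type":"array"}},"required":["rows"]}

```bash
mkdir -p pics; cat > h.py <<'E'
import numpy as np, cv2
from plant import monitor, vision, manip
def grab(n,save=None):
    f=vision.grab_frame(n)
    if save: cv2.imwrite('pics/'+save,cv2.cvtColor(f['color'],cv2.COLOR_RGB2BGR))
    np.savez('f_'+n+'.npz',**f); return f
def pts(f):
    z=f['z_map'];v,u=np.mgrid[:z.shape[0],:z.shape[1]]
    c=np.stack([u,v,np.ones_like(z)],-1)@np.linalg.inv(f['mtx']).T*z[...,None]
    return (c-f['t'])@f['R']
def ray(f,u,v,h):
    d=f['R'].T@np.linalg.inv(f['mtx'])@[u,v,1]; o=-f['R'].T@f['t']
    return o+d*(h-o[2])/d[2]
def proj(f,X):
    c=f['mtx']@(f['R']@np.array(X)+f['t']); return c[:2]/c[2]
E
python3 - <<'E'
from h import *
for n in ('scene','top'):
    f=grab(n,n+'0.png'); print(n,f['mtx'][0,0],-f['R'].T@f['t'],f['R'].round(3).tolist())
s=monitor.state(); print(s['time'],s['tool_rot'],s['gripper_width'])
E
```

```text
scene 362.0144170499522 [1.17653522 0.70928115 0.90286011] [[-0.674, 0.739, -0.004], [0.499, 0.451, -0.74], [-0.545, -0.501, -0.673]]
top 407.1110694231541 [0.32091837 0.14301577 1.55367146] [[0.016, -1.0, 0.001], [-0.987, -0.016, -0.159], [0.159, 0.002, -0.987]]
0.1 [-2.67564325e-04  1.63659169e-01  9.86516475e-01 -9.21319418e-04] 1.0023041895904903
```

View pics/scene0.png

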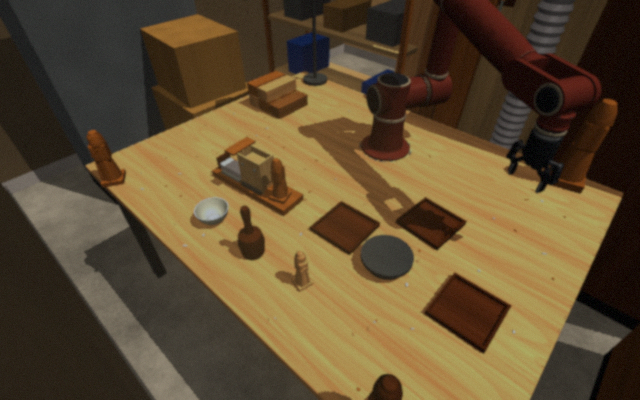

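View pics/top0.png

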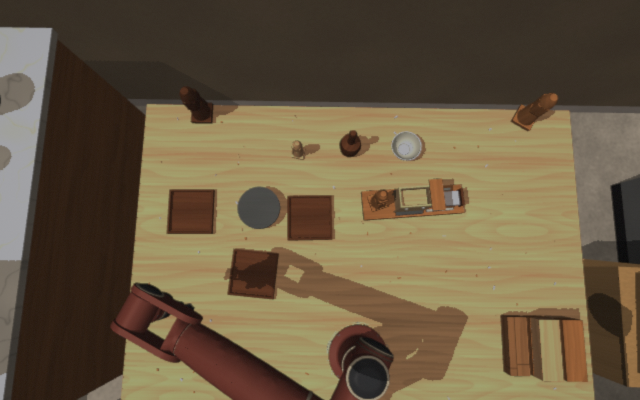

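The scene view shows the dispenser with the figure near (278,180), the stand at (387,257), and three boards. In the top view, image right is -y. The board farthest to the robot's right is at (310,217), the stand is at (259,208), and the dispenser runs from (362,205) to (464,197) with the figure at (380,200). Next I'll measure these.

```bash
python3 - <<'E'
from h import *
T=dict(np.load('f_top.npz'));S=dict(np.load('f_scene.npz'))
P=pts(T);Q=pts(S)
cv2.imwrite('pics/crop1.png',cv2.resize(cv2.cvtColor(T['color'][120:260,230:480],cv2.COLOR_RGB2BGR),None,fx=3.2,fy=3.2,interpolation=cv2.INTER_CUBIC))
def rect(m,name,P):
    X=P[m]; r=cv2.minAreaRect((X[:,:2]*1000).astype(np.float32)); print(name,m.sum(),np.round(r[0],1),np.round(r[1],1),round(r[2],2),'z med',np.median(X[:,2]).round(4),np.percentile(X[:,2],[2,98]).round(4))
def box(P,x0,x1,y0,y1,z0,z1): return (P[...,0]>x0)&(P[...,0]<x1)&(P[...,1]>y0)&(P[...,1]<y1)&(P[...,2]>z0)&(P[...,2]<z1)
for n,(u,v) in dict(board=(310,217),stand=(259,208),fig=(380,200),deckend=(368,205),tower=(413,200),ledge=(437,195),slide=(455,198),tub=(407,147),table=(340,300)).items(): print(n,P[v,u].round(4))
for nm,A in (('T',P),('S',Q)):
    print(nm)
    b=P[217,310];rect(box(A,b[0]-.11,b[0]+.11,b[1]-.11,b[1]+.11,.012,.03),'board rim',A)
    rect(box(A,b[0]-.04,b[0]+.04,b[1]-.04,b[1]+.04,-.02,.03),'board floor',A)
    s=P[208,259];rect(box(A,s[0]-.1,s[0]+.1,s[1]-.1,s[1]+.1,.035,.06),'stand',A)
    d=P[200,413];rect(box(A,d[0]-.15,d[0]+.15,d[1]-.25,d[1]+.25,.022,.036),'deck',A)
    rect(box(A,d[0]-.15,d[0]+.15,d[1]-.25,d[1]+.25,.157,.185),'high',A)
    rect(box(A,d[0]-.15,d[0]+.15,d[1]-.0,d[1]+.25,.1,.22),'fig up',A)
E
```

```text
board [0.4986 0.1819 0.0089]
stand [0.5246 0.3715 0.0502]
fig [ 0.5432 -0.0623  0.1671]
deckend [ 0.5452 -0.037   0.031 ]
tower [ 0.5489 -0.1816  0.1432]
ledge [ 0.5622 -0.2567  0.1765]
slide [ 0.5735 -0.3593  0.0534]
tub [ 0.7812 -0.1935  0.0079]
table [0.1917 0.0648 0.0054]
T
board rim 625 [498.5 178.1] [169.3 182.4] 1.35 z med 0.0161 [0.0121 0.0251]
board floor 441 [498.9 182.1] [78.  76.8] 0.92 z med 0.0087 [0.0013 0.0154]
stand 1427 [529.2 375.4] [158.2 157.4] 30.81 z med 0.0457 [0.0384 0.0526]
deck 943 [ 562.  -204.4] [111.  381.2] 5.17 z med 0.0303 [0.0234 0.0355]
high 678 [ 557.6 -165.3] [110.  233.4] 5.77 z med 0.1732 [0.1582 0.1823]
fig up 580 [ 551.7 -117.2] [ 76.8 136.2] 6.46 z med 0.1469 [0.1056 0.1999]
S
board rim 582 [500.8 184.1] [174.  172.9] 1.97 z med 0.018 [0.0121 0.0222]
board floor 393 [498.3 181.9] [79.3 78.9] 89.38 z med 0.009 [0.0054 0.0125]
stand 1823 [531.9 375.1] [160.2 158.5] 4.84 z med 0.0459 [0.0387 0.0491]
deck 719 [ 566.7 -203.9] [114.7 382.3] 5.42 z med 0.0307 [0.0229 0.0354]
high 590 [ 554.6 -168.5] [112.6 232.2] 10.52 z med 0.1706 [0.1575 0.1823]
fig up 795 [ 556.3 -118.8] [ 78.1 139. ] 10.46 z med 0.1461 [0.1022 0.1997]
```

View pics/crop1.png

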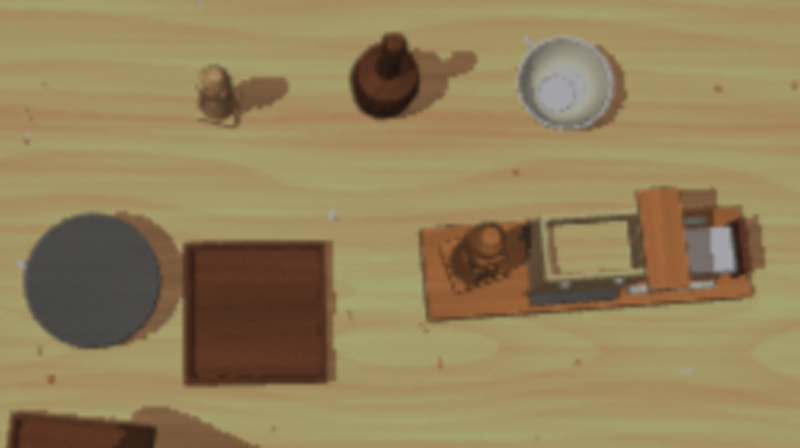

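Crop: foot is a rotated square at crop ~(475,265), tower at (595,247), ledge at (660,238), slide at (715,250). The deck fit agrees in both views: centre (0.564,-0.204), yaw 5.3°, top at 30 mm. The board floor reads 9 mm and the stand 46 mm, as stated. I'll move above the figure for a wrist view.

arm_command(rows=[[85,[0.52,-1,0.35],[0,0,-0.32]],[85,[0.52,-1,0.35],[0,0,-0.32]],[85,[0.52,-1,0.35],[0,0,-0.32]],[85,[0.52,-1,0.35],[0,0,-0.32]],[85,[0.52,-1,0.35],[0,0,-0.32]],[85,[0.52,-1,0.35],[0,0,-0.32]],[85,[0.52,-1,0.35],[0,0,-0.32]],[85,[0.52,-1,0.35],[0,0,-0.32]],[85,[0.52,-1,0.35],[0,0,-0.32]]])

```text
time: 0.85
tool_pos: [0.3592, 0.2886, 0.3378]
tool_rot: [0.001, 0.405, 0.914, 0.0]
contact_force: [0.6, -0.0, 0.3]
gripper_width: 0.993
grasp_force: 0.0
```

arm_command(rows=[[85,[0.52,-0.9,0],[0,0,-0.4]],[85,[0.52,-0.9,0],[0,0,-0.4]],[85,[0.52,-0.9,0],[0,0,-0.4]],[85,[0.52,-0.9,0],[0,0,-0.4]],[85,[0.52,-0.9,0],[0,0,-0.4]],[85,[0.52,-0.9,0],[0,0,-0.4]],[85,[0.52,-0.9,0],[0,0,-0.4]],[85,[0.52,-0.9,0],[0,0,-0.4]],[85,[0.52,-0.9,0],[0,0,-0.4]]])

```text
time: 1.6
tool_pos: [0.5148, 0.0179, 0.335]
tool_rot: [-0.0, 0.669, 0.743, -0.001]
contact_force: [-0.7, 0.8, -0.3]
gripper_width: 0.995
grasp_force: 0.0
```

```bash
python3 - <<'E'
from h import *
f=grab('wrist','w0.png'); s=monitor.state(); print(s['time'],s['tool_pos'],s['tool_rot'],s['joint_pos'],-f['R'].T@f['t'],f['R'].round(2).tolist())
E
```

```text
1.65 [0.5140616  0.01983326 0.33521448] [-9.59317921e-04  6.68116237e-01  7.44056065e-01 -5.88506630e-04] [-1.06268628e-01 -2.52724804e-01  1.72645450e+00  1.69822423e-04
  1.67010749e+00 -2.13698862e-01] [0.50848442 0.08740217 0.47741619] [[0.99, 0.11, -0.0], [0.1, -0.96, 0.28], [0.03, -0.28, -0.96]]
```

View pics/w0.png

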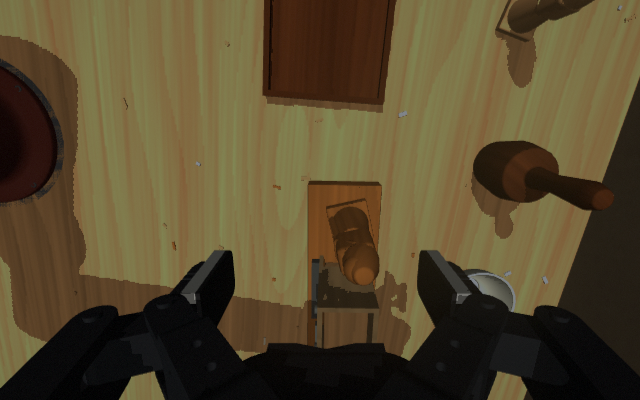

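Wrist view: figure at (350,245), foot's far edge from (327,207) to (367,200), rotated on the deck; tower below it at (345,320). Next I'll slice the fused point clouds.

```bash
python3 - <<'E'
from h import *
W=dict(np.load('f_wrist.npz'))
for (u,v) in ((327,207),(367,200)): print('foot edge',ray(W,u,v,.046).round(4))
A={n:pts(dict(np.load(f'f_{n}.npz'))).reshape(-1,3) for n in('scene','top','wrist')}
e=np.array([-.092,.996]);ex=np.array([.996,.092]);O=np.array([.5622,-.184])
for n,X in A.items():
    d=X[:,:2]-O; l=np.c_[d@ex,d@e,X[:,2]]
    k=(abs(l[:,0])<.08)&(l[:,1]>.06)&(l[:,1]<.168)
    for z0,z1 in((.036,.052),(.112,.135),(.135,.162),(.168,.21)):
        q=l[k&(l[:,2]>z0)&(l[:,2]<z1)]
        if len(q)<5: continue
        r=cv2.minAreaRect((q[:,:2]*1000).astype(np.float32))
        print(n,z0,len(q),'c',np.round(r[0],1),np.round(r[1],1),round(r[2],1),'lo',np.percentile(q,1,0).round(4),'hi',np.percentile(q,99,0).round(4))
E
```

```text
foot edge [ 0.5237 -0.0482  0.046 ]
foot edge [ 0.5798 -0.0316  0.046 ]
scene 0.036 113 c [ 10.7 115.3] [60.7 61.3] 13.2 lo [-0.0226  0.09    0.0365] hi [0.0438 0.1481 0.0516]
scene 0.112 66 c [ 18.2 124.6] [24.7 46.4] 57.5 lo [-0.0075  0.1023  0.1125] hi [0.0342 0.1359 0.1344]
scene 0.135 90 c [ 17.2 126.1] [26.3 50. ] 61.8 lo [-0.0107  0.1045  0.1352] hi [0.0342 0.1367 0.1616]
scene 0.168 121 c [ 16.4 119.7] [30.1 37.2] 51.4 lo [-0.      0.1034  0.1698] hi [0.0328 0.1344 0.203 ]
top 0.036 90 c [ -1.  112.1] [ 98.4 102.1] 87.1 lo [-0.0468  0.069   0.0361] hi [0.05   0.1606 0.0517]
top 0.112 13 c [  0.2 130.9] [42.   6.2] 22.3 lo [-0.0178  0.1208  0.1132] hi [0.0204 0.136  0.1341]
top 0.135 34 c [ -0.5 120.7] [49.8 29.6] 49.4 lo [-0.0176  0.0971  0.136 ] hi [0.0243 0.1359 0.162 ]
top 0.168 109 c [  8.8 118. ] [35.6 37.3] 83.3 lo [-0.0092  0.1004  0.1686] hi [0.0269 0.1355 0.2033]
wrist 0.036 467 c [  7.7 115. ] [60.  59.3] 13.6 lo [-0.0258  0.0941  0.0369] hi [0.0415 0.1492 0.0512]
wrist 0.112 226 c [  2.9 128.1] [45.7  9.3] 18.4 lo [-0.0174  0.1189  0.1125] hi [0.0252 0.1352 0.1348]
wrist 0.135 427 c [  2.1 122.2] [48.6 26. ] 37.9 lo [-0.0162  0.1016  0.1352] hi [0.0262 0.135  0.1618]
wrist 0.168 1174 c [ 10.1 118.6] [39.4 33.3] 12.8 lo [-0.0081  0.1048  0.1686] hi [0.0276 0.1341 0.2011]
```

Foot centre is at local (8,115) mm, or world (0.560,-0.069), with a yaw of about 18°. Figure heights match the text. I'll grip with the fingers closing across the 44 mm width, along the figure's x.

arm_command(rows=[[85,[0.152,-0.303,-0.1],[0,0,0.13]],[85,[0.152,-0.303,-0.1],[0,0,0.13]],[85,[0.152,-0.303,-0.1],[0,0,0.13]],[85,[0.152,-0.303,-0.1],[0,0,0.13]],[85,[0.152,-0.303,-0.3],[0,0,0.13]],[85,[0.152,-0.303,-0.4],[0,0,0.13]],[85,[0.152,-0.303,-0.5],[0,0,0.13]],[85,[0.152,-0.303,-0.57],[0,0,0.13]],[85,[0.152,-0.303,-0.62],[0,0,0.13]],[85,[0.152,-0.303,-0.65],[0,0,0.13]],[85,[0.152,-0.303,-0.67],[0,0,0.13]],[85,[0.152,-0.303,-0.67],[0,0,0.13]]])

```text
time: 2.65
tool_pos: [0.5589, -0.0683, 0.1347]
tool_rot: [-0.001, 0.587, 0.81, -0.0]
contact_force: [-0.4, 0.2, -0.8]
gripper_width: 0.997
grasp_force: 0.0
```

```bash
python3 - <<'E'
from h import *
f=grab('scene');w=grab('wrist')
a=cv2.resize(f['color'][110:250,190:370],None,fx=2.2,fy=2.2,interpolation=2)
b=cv2.resize(w['color'][120:400,120:520],(440,308))
c=np.zeros((308,400+440,3),np.uint8); c[:,:396]=a[:308]; c[:,400:]=b
cv2.imwrite('pics/g1.png',cv2.resize(c[...,::-1],(798,293)))
E
```

```text
(no output)
```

View pics/g1.png

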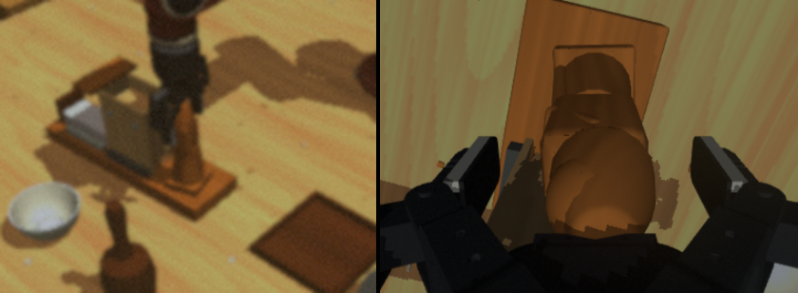

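The wrist view on the right shows the figure centred between the pads and square to them, with the foot edge level. I'll close the gripper.

arm_command(rows=[[20,[0,0,0],[0,0,0]],[20,[0,0,0],[0,0,0]],[20,[0,0,0],[0,0,0]],[20,[0,0,0],[0,0,0]],[20,[0,0,0],[0,0,0]],[20,[0,0,0],[0,0,0]],[20,[0,0,0],[0,0,0]],[20,[0,0,0],[0,0,0]],[20,[0,0,0],[0,0,0]],[20,[0,0,0],[0,0,0]]])

```text
time: 3.58
tool_pos: [0.5601, -0.0697, 0.1365]
tool_rot: [0.001, 0.587, 0.809, 0.0]
contact_force: [-0.4, -0.3, 5.4]
gripper_width: 0.502
grasp_force: 62.4
```

arm_command(rows=[[20,[0,0,0.07],[0,0,0]],[20,[0,0,0.2],[0,0,0]],[20,[-0.03,0.12,0.23],[0,0,-0.03]],[20,[-0.06,0.25,0.23],[0,0,-0.07]],[20,[-0.09,0.38,0.23],[0,0,-0.1]],[20,[-0.12,0.5,0.23],[0,0,-0.13]],[20,[-0.15,0.62,0.23],[0,0,-0.16]],[20,[-0.18,0.73,0.2],[0,0,-0.18]],[20,[-0.2,0.8,0.15],[0,0,-0.18]],[20,[-0.2,0.837,0.1],[0,0,-0.18]],[20,[-0.2,0.837,0.03],[0,0,-0.18]],[20,[-0.2,0.837,0.0],[0,0,-0.18]]])

```text
time: 4.58
tool_pos: [0.4966, 0.1821, 0.1311]
tool_rot: [-0.002, 0.695, 0.719, -0.003]
contact_force: [-0.4, -1.5, -2.5]
gripper_width: 0.503
grasp_force: 61.7
```

```bash
python3 - <<'E'
from h import *
f=grab('scene');w=grab('wrist')
a=cv2.resize(f['color'][130:290,280:480],None,fx=2,fy=2,interpolation=2)
b=cv2.resize(w['color'][0:400,0:640],(512,320))
cv2.imwrite('pics/g2.png',cv2.resize(np.hstack([a,b])[...,::-1],(798,280)))
print(monitor.state()['tool_pos'])
E
```

```text
[0.49689036 0.18115862 0.13170554]
```

View pics/g2.png

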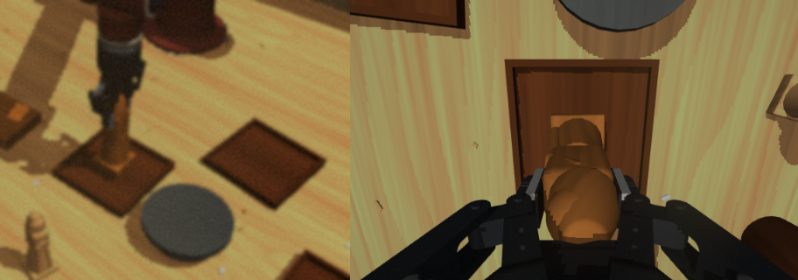

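Wrist view on the right: the figure is upright and held over the middle of the board, with rim all around it at (510–655, 60). I'll lower it.

arm_command(rows=[[20,[0,0,-0.03],[0,0,0]],[20,[0,0,-0.05],[0,0,0]],[20,[0,0,-0.06],[0,0,0]],[20,[0,0,-0.066],[0,0,0]],[20,[0,0,-0.069],[0,0,0]],[20,[0,0,-0.069],[0,0,0]]])

```text
time: 5.18
tool_pos: [0.4996, 0.1816, 0.1148]
tool_rot: [0.0, 0.696, 0.718, 0.0]
contact_force: [0.3, -0.4, -2.7]
gripper_width: 0.505
grasp_force: 61.9
```

arm_command(rows=[[20,[0,0,-0.003],[0,0,0]],[20,[0,0,-0.005],[0,0,0]],[20,[0,0,-0.005],[0,0,0]]])

```text
time: 5.43
tool_pos: [0.4999, 0.1818, 0.1145]
tool_rot: [0.0, 0.696, 0.719, 0.0]
contact_force: [-3.1, -0.0, 5.5]
gripper_width: 0.504
grasp_force: 62.5
```

Contact: the force is now upward, about 7 N more than the carried load. I'll release, then go straight up.

arm_command(rows=[[55,[0,0,0],[0,0,0]],[70,[0,0,0],[0,0,0]],[85,[0,0,0],[0,0,0]],[85,[0,0,0],[0,0,0]],[85,[0,0,0],[0,0,0]],[85,[0,0,0],[0,0,0]],[85,[0,0,0.05],[0,0,0]],[85,[0,0,0.15],[0,0,0]],[85,[0,0,0.28],[0,0,0]],[85,[0,0,0.42],[0,0,0]],[85,[0,0,0.55],[0,0,0]],[85,[0,0,0.6],[0,0,0]]])

```text
time: 6.43
tool_pos: [0.5015, 0.1822, 0.3006]
tool_rot: [0.003, 0.695, 0.719, 0.004]
contact_force: [-0.4, -0.6, 0.9]
gripper_width: 0.994
grasp_force: 0.0
```

```bash
python3 - <<'E'
from h import *
w=grab('wrist');s=grab('scene');t=grab('top'); st=monitor.state(); print(st['tool_pos'],st['joint_pos'])
for f in (w,s):
    P=pts(f).reshape(-1,3); k=(abs(P[:,0]-.4995)<.06)&(abs(P[:,1]-.182)<.06)
    for z0,z1 in((.014,.03),(.095,.14),(.15,.2)):
        q=P[k&(P[:,2]>z0)&(P[:,2]<z1)]; print(z0,len(q),q.min(0).round(3) if len(q) else '',q.max(0).round(3) if len(q) else '')
# dispenser geometry, both views: slide plate + deck + ledge
e=np.array([-.092,.996]);ex=np.array([.996,.092]);O=np.array([.5622,-.184])
for n,f in (('scene',s),('top',t)):
    X=pts(f).reshape(-1,3);d=X[:,:2]-O; l=np.c_[d@ex,d@e,X[:,2]]
    for nm,b in dict(deck=(-.1,.1,-.25,.2,.024,.036),tower=(-.08,.08,-.055,.08,.155,.172),ledge=(-.08,.08,-.13,-.06,.165,.185),plate=(-.06,.06,-.22,-.17,.045,.095),out=(-.05,.05,.065,.168,.022,.038)).items():
        q=l[(l[:,0]>b[0])&(l[:,0]<b[1])&(l[:,1]>b[2])&(l[:,1]<b[3])&(l[:,2]>b[4])&(l[:,2]<b[5])]
        if len(q)>4:
            r=cv2.minAreaRect((q[:,:2]*1000).astype(np.float32)); print(n,nm,len(q),np.round(r[0],1),np.round(r[1],1),round(r[2],1),np.percentile(q,2,0).round(3),np.percentile(q,98,0).round(3),np.median(q[:,2]).round(4))
a=cv2.resize(s['color'][100:240,190:330],(420,420),interpolation=2); b=cv2.resize(s['color'][130:270,290:430],(380,420),interpolation=2)
cv2.imwrite('pics/g3.png',np.hstack([a,b])[...,::-1])
E
```

```text
[0.50025245 0.18189145 0.29518229] [ 2.08878299e-01 -2.03260025e-01  1.74990240e+00  1.49524457e-05
  1.59087997e+00  1.76386756e-01]
0.014 417 [0.47  0.168 0.014] [0.53  0.213 0.03 ]
0.095 342 [0.475 0.164 0.095] [0.521 0.201 0.14 ]
0.15 1315 [0.484 0.164 0.15 ] [0.522 0.202 0.18 ]
0.014 135 [0.472 0.123 0.014] [0.543 0.218 0.03 ]
0.095 154 [0.484 0.169 0.096] [0.527 0.204 0.14 ]
0.15 124 [0.49  0.165 0.151] [0.526 0.202 0.182]
scene deck 988 [  1.6 -22.9] [385.7 114.4] 90.0 [-0.05  -0.196  0.025] [0.056 0.168 0.035] 0.031
scene tower 277 [-0.7  0.8] [106.9 111.4] 1.8 [-0.037 -0.054  0.155] [0.039 0.055 0.171] 0.1635
scene ledge 179 [  1.7 -79. ] [ 37.7 112.1] 89.4 [-0.051 -0.096  0.171] [ 0.055 -0.061  0.179] 0.1761
scene plate 152 [   2.7 -184.2] [28.8 63.7] 87.4 [-0.027 -0.197  0.048] [ 0.032 -0.172  0.087] 0.0629
scene out 530 [ -0.  116.5] [102.9  99.6] 90.0 [-0.048  0.067  0.026] [0.047 0.167 0.035] 0.0311
top deck 1196 [ -2.1 -19.9] [380.4 111.2] 89.8 [-0.056 -0.201  0.024] [0.051 0.167 0.035] 0.0304
top tower 205 [-3.5  1.1] [105.9 111.3] 0.2 [-0.039 -0.052  0.156] [0.034 0.056 0.171] 0.1644
top ledge 332 [ -2.2 -78.3] [109.4  36.7] 0.6 [-0.056 -0.096  0.17 ] [ 0.05  -0.061  0.181] 0.1755
top plate 157 [  -3.8 -183.9] [61.9 26.9] 1.5 [-0.034 -0.196  0.051] [ 0.026 -0.171  0.09 ] 0.0631
top out 693 [1.000e-01 1.164e+02] [ 99.8 102.2] 0.1 [-0.048  0.067  0.024] [0.048 0.166 0.036] 0.0306
```

View pics/g3.png

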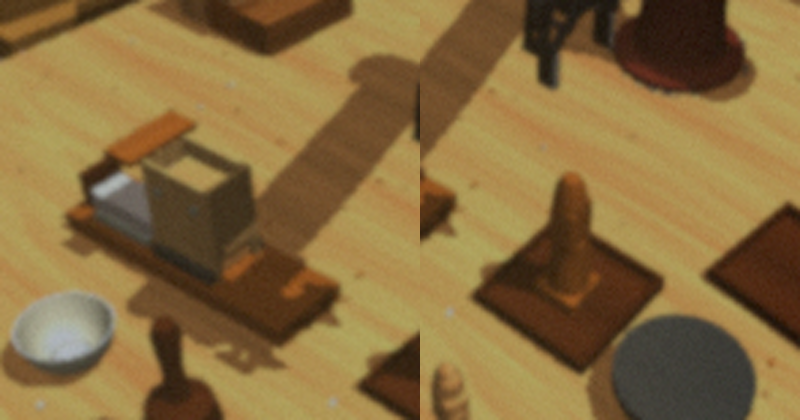

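The figure stands upright mid-board and the outlet is clear. Both views confirm the dispenser frame: ledge edge at -96, plate face at -197 mm, and the heights as given. Now I'll shut the fingers and move behind the slide with a 42° lean back, in two calls so I can check the joints.

arm_command(rows=[[0,[0.14,-1,0.05],[0,0,0.038]],[0,[0.14,-1,0.05],[0,0,0.038]],[0,[0.14,-1,0.05],[0,0,0.038]],[0,[0.14,-1,0.05],[0,0,0.038]],[0,[0.14,-1,0.05],[0,0,0.038]],[0,[0.14,-1,0.05],[0,0,0.038]],[0,[0.14,-1,0.05],[0,0,0.038]],[0,[0.14,-1,0.05],[0,0,0.038]]])

```text
time: 7.25
tool_pos: [0.5406, -0.1229, 0.3051]
tool_rot: [-0.001, 0.676, 0.737, -0.002]
contact_force: [0.0, 0.4, -0.4]
gripper_width: 0.001
grasp_force: 0.0
```

arm_command(rows=[[0,[0.14,-1,0],[0.1,0.01,0]],[0,[0.14,-1,0],[0.2,0.018,0]],[0,[0.14,-1,0],[0.3,0.028,0]],[0,[0.14,-1,0],[0.4,0.037,0]],[0,[0.14,-1,0],[0.465,0.043,0]],[0,[0.14,-1,0],[0.465,0.043,0]],[0,[0.14,-1,0],[0.465,0.043,0]],[0,[0.14,-1,0],[0.465,0.043,0]],[0,[0.14,-1,0],[0.465,0.043,0]],[0,[0.14,-1,0],[0.465,0.043,0]],[0,[0.14,-1,0],[0.465,0.043,0]]])

```text
time: 8.17
tool_pos: [0.5836, -0.4167, 0.3076]
tool_rot: [-0.266, 0.628, 0.69, 0.242]
contact_force: [0.0, -0.8, 0.2]
gripper_width: -0.003
grasp_force: 0.0
```

```bash
cat > t.py <<'E'
from h import *
from scipy.spatial.transform import Rotation as R
s=monitor.state(); M=R.from_quat(s['tool_rot'],scalar_first=True).as_matrix()
e=np.array([-.092,.996,0]);ex=np.array([.996,.092,0]);O=np.array([.5622,-.184,0])
print('t',round(s['time'],2),'tcp',s['tool_pos'].round(4) if hasattr(s['tool_pos'],'round') else s['tool_pos'])
d=np.array(s['tool_pos'])-O; print('local',(d@ex*1000).round(1),(d@e*1000).round(1),(d[2]*1000).round(1))
print('z along ex,e,z',(M[:,2]@ex).round(3),(M[:,2]@e).round(3),M[2,2].round(3),'y.ex',(M[:,1]@ex).round(3))
print('j',np.round(s['joint_pos'],2),'w',s['gripper_width'],'F',np.round(s['contact_force'],1))
E
python3 t.py
```

```text
t 8.17 tcp [ 0.5836 -0.4167  0.3076]
local -0.1 -233.7 307.6
z along ex,e,z -0.002 0.671 -0.742 y.ex 1.0
j [-0.87  0.59  0.96  0.48  2.18 -0.81] w -0.0027485770962024187 F [ 0.  -0.8  0.2]
```

The lean is reachable: 42°, local x -0.1 mm. Descend behind the plate.

arm_command(rows=[[0,[0.005,-0.055,-0.13],[0,0,0]],[0,[0.005,-0.055,-0.27],[0,0,0]],[0,[0.005,-0.055,-0.4],[0,0,0]],[0,[0.005,-0.055,-0.53],[0,0,0]],[0,[0.005,-0.055,-0.66],[0,0,0]],[0,[0.005,-0.055,-0.77],[0,0,0]],[0,[0.005,-0.055,-0.84],[0,0,0]],[0,[0.005,-0.055,-0.857],[0,0,0]],[0,[0.005,-0.055,-0.857],[0,0,0]]])

```text
time: 8.92
tool_pos: [0.5848, -0.4329, 0.0502]
tool_rot: [-0.266, 0.628, 0.69, 0.242]
contact_force: [0.8, -0.8, 0.2]
gripper_width: 0.002
grasp_force: 0.0
```

```bash
python3 t.py; python3 -c "
from h import *
a=grab('top')['color'][150:240,340:500];b=grab('scene')['color'][100:220,180:340]
cv2.imwrite('pics/g4.png',np.hstack([cv2.resize(a,(400,225)),cv2.resize(b,(300,225))])[...,::-1])"
```

```text
t 8.92 tcp [ 0.5848 -0.4329  0.0502]
local -0.4 -250.0 50.2
z along ex,e,z -0.002 0.672 -0.741 y.ex 1.0
j [-0.89  0.81  1.07  0.4   1.88 -0.98] w 0.0021144065115249393 F [ 0.8 -0.8  0.2]
```

View pics/g4.png

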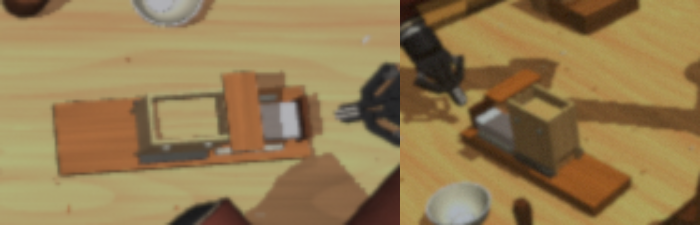

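The tool is in line behind the plate: tip at (340,113) in the left view, plate at (310,115). Now I'll push at moderate speed, staying short of the end.

arm_command(rows=[[0,[-0.006,0.066,0],[0,0,0]],[0,[-0.011,0.116,0],[0,0,0]],[0,[-0.014,0.149,0],[0,0,0]],[0,[-0.017,0.183,0],[0,0,0]],[0,[-0.021,0.226,0],[0,0,0]],[0,[-0.025,0.269,0],[0,0,0]],[0,[-0.029,0.312,0],[0,0,0]],[0,[-0.033,0.355,0],[0,0,0]],[0,[-0.037,0.398,0],[0,0,0]],[0,[-0.041,0.438,0],[0,0,0]],[0,[-0.044,0.471,0],[0,0,0]],[0,[-0.046,0.498,0],[0,0,0]]])

```text
time: 10.02
tool_pos: [0.573, -0.2893, 0.0545]
tool_rot: [-0.259, 0.63, 0.691, 0.24]
contact_force: [0.8, -11.3, 3.1]
gripper_width: -0.0
grasp_force: 5.5
```

arm_command(rows=[[0,[-0.002,0.02,0],[0,0,0]],[0,[-0.003,0.035,0],[0,0,0]],[0,[-0.004,0.045,0],[0,0,0]],[0,[-0.004,0.05,0],[0,0,0]],[0,[-0.004,0.05,0],[0,0,0]]])

```text
time: 10.43
tool_pos: [0.5717, -0.2741, 0.0545]
tool_rot: [-0.26, 0.63, 0.691, 0.241]
contact_force: [1.3, -8.4, 3.6]
gripper_width: -0.0
grasp_force: 4.1
```

```bash
cat >> t.py <<'E'
for n in('scene','top'):
    X=pts(grab(n)).reshape(-1,3);q=np.c_[(X-O)@ex,(X-O)@e,X[:,2]]
    b=q[(abs(q[:,0])<.045)&(q[:,1]>.06)&(q[:,1]<.168)&(q[:,2]>.051)&(q[:,2]<.066)]
    if len(b)>8:
        r=cv2.minAreaRect((b[:,:2]*1000).astype(np.float32)); print(n,'block',len(b),np.round(r,1) if 0 else r,np.median(b[:,2]).round(4),np.percentile(b,[2,98],0).round(3).tolist())
    p=q[(abs(q[:,0])<.03)&(q[:,1]>-.215)&(q[:,1]<-.1)&(q[:,2]>.06)&(q[:,2]<.09)]; print(n,'plate pts',len(p),p[:,1].min() if len(p) else '')
E
python3 t.py
```

```text
t 10.43 tcp [ 0.5717 -0.2741  0.0545]
local 1.2 -90.6 54.5
z along ex,e,z 0.005 0.663 -0.749 y.ex 1.0
j [-0.76  0.55  1.44  0.46  1.72 -0.92] w -0.0004507703503990804 F [ 1.3 -8.4  3.6]
scene block 257 ((1.7737464904785156, 100.18955993652344), (79.52510070800781, 56.61552429199219), 89.2675552368164) 0.0587 [[-0.025, 0.063, 0.052], [0.029, 0.139, 0.062]]
scene plate pts 30 -0.12747121003922904
top block 310 ((-2.000883102416992, 99.92675018310547), (78.6452407836914, 55.975318908691406), 89.47625732421875) 0.0583 [[-0.029, 0.063, 0.052], [0.025, 0.138, 0.065]]
top plate pts 5 -0.1351969820114585
```

The block's front end is at 139 mm and should reach 152, so about 13 mm remain. The arm yields roughly 5 mm under the spring load. I'll continue gently.

arm_command(rows=[[0,[-0.001,0.015,0],[0,0,0]],[0,[-0.003,0.028,0],[0,0,0]],[0,[-0.004,0.038,0],[0,0,0]],[0,[-0.004,0.043,0],[0,0,0]],[0,[-0.004,0.045,0],[0,0,0]],[0,[-0.004,0.045,0],[0,0,0]]])

```text
time: 11.03
tool_pos: [0.5706, -0.2613, 0.0545]
tool_rot: [-0.26, 0.63, 0.691, 0.24]
contact_force: [-0.6, -10.7, 4.8]
gripper_width: 0.0
grasp_force: 5.2
```

```bash
python3 t.py
```

```text
t 11.03 tcp [ 0.5706 -0.2613  0.0545]
local 1.3 -77.8 54.5
z along ex,e,z 0.005 0.662 -0.75 y.ex 1.0
j [-0.75  0.54  1.46  0.46  1.71 -0.92] w 0.0004446073552739908 F [ -0.6 -10.7   4.8]
scene block 291 ((1.5347213745117188, 107.1832046508789), (94.2371826171875, 57.34867477416992), 89.847412109375) 0.059 [[-0.024, 0.064, 0.052], [0.03, 0.152, 0.063]]
scene plate pts 5 -0.10892904534380174
top block 365 ((-1.8469963073730469, 106.09351348876953), (92.12167358398438, 56.738162994384766), 89.39753723144531) 0.0586 [[-0.029, 0.063, 0.052], [0.025, 0.151, 0.065]]
top plate pts 0
```

arm_command(rows=[[0,[-0.001,0.006,0],[0,0,0]],[0,[-0.001,0.012,0],[0,0,0]],[0,[-0.001,0.014,0],[0,0,0]],[0,[-0.001,0.014,0],[0,0,0]]])

```text
time: 11.47
tool_pos: [0.5706, -0.2611, 0.0546]
tool_rot: [-0.256, 0.632, 0.692, 0.238]
contact_force: [-1.3, -21.6, 3.0]
gripper_width: -0.003
grasp_force: 10.7
```

```bash
python3 t.py
```

```text
t 11.47 tcp [ 0.5706 -0.2611  0.0546]
local 1.3 -77.6 54.6
z along ex,e,z 0.007 0.655 -0.755 y.ex 1.0
j [-0.75  0.53  1.47  0.46  1.7  -0.91] w -0.0030354597453622362 F [ -1.3 -21.6   3. ]
scene block 292 ((3.211181640625, 106.45162963867188), (57.17350387573242, 92.30242919921875), 0.08341210335493088) 0.0589 [[-0.025, 0.063, 0.053], [0.03, 0.152, 0.062]]
scene plate pts 5 -0.10831810061208465
top block 367 ((-1.6276969909667969, 106.29795837402344), (92.15299224853516, 57.00709915161133), 89.59707641601562) 0.0584 [[-0.029, 0.062, 0.053], [0.025, 0.151, 0.065]]
top plate pts 0
```

The hard stop is reached: force doubled with no motion, and the block is out at y=106.5. I'll back off with the slide.

arm_command(rows=[[0,[0.003,-0.03,0],[0,0,0]],[0,[0.007,-0.08,0],[0,0,0]],[0,[0.012,-0.13,0],[0,0,0]],[0,[0.017,-0.18,0],[0,0,0]],[0,[0.021,-0.23,0],[0,0,0]],[0,[0.026,-0.28,0],[0,0,0]],[0,[0.03,-0.33,0],[0,0,0]],[0,[0.035,-0.38,0],[0,0,0]],[0,[0.039,-0.43,0],[0,0,0]],[0,[0.044,-0.48,0],[0,0,0]],[0,[0.051,-0.55,0],[0,0,0]],[0,[0.058,-0.63,0],[0,0,0]]])

```text
time: 12.57
tool_pos: [0.5865, -0.4424, 0.0528]
tool_rot: [-0.264, 0.629, 0.69, 0.241]
contact_force: [0.2, 0.3, 0.4]
gripper_width: -0.003
grasp_force: 0.0
```

arm_command(rows=[[0,[0,0,0.1],[0,0,0]],[0,[0,0,0.23],[-0.07,-0.006,0]],[0,[0,0,0.36],[-0.14,-0.013,0]],[0,[0,0,0.5],[-0.21,-0.02,0]],[0,[0,0,0.63],[-0.28,-0.026,0]],[0,[0,0,0.75],[-0.35,-0.033,0]],[0,[0,0.1,0.8],[-0.42,-0.039,0]],[0,[-0.01,0.2,0.8],[-0.465,-0.043,0]],[0,[-0.02,0.3,0.8],[-0.465,-0.043,0]]])

```text
time: 13.32
tool_pos: [0.5807, -0.3492, 0.2973]
tool_rot: [0.005, 0.673, 0.74, 0.0]
contact_force: [0.4, -0.4, -0.4]
gripper_width: 0.0
grasp_force: 0.0
```

```bash
python3 t.py;python3 -c "
from h import *
a=dict(np.load('f_top.npz'))['color'][150:240,340:500];b=dict(np.load('f_scene.npz'))['color'][100:220,180:340]
cv2.imwrite('pics/g5.png',np.hstack([cv2.resize(a,(400,225)),cv2.resize(b,(300,225))])[...,::-1])"
```

```text
t 13.32 tcp [ 0.5807 -0.3492  0.2973]
local 3.3 -166.2 297.3
z along ex,e,z 0.007 -0.008 -1.0 y.ex 1.0
j [-0.65  0.14  1.41 -0.    1.58 -0.74] w 0.00030406248484364425 F [ 0.4 -0.4 -0.4]
scene block 285 ((1.9040508270263672, 106.47297668457031), (91.94637298583984, 57.76740264892578), 89.71199035644531) 0.0589 [[-0.025, 0.064, 0.052], [0.029, 0.151, 0.063]]
scene plate pts 81 -0.20156113386623897
top block 361 ((-1.2225017547607422, 107.28363800048828), (90.66249084472656, 57.26167678833008), 89.07948303222656) 0.0587 [[-0.029, 0.064, 0.052], [0.025, 0.15, 0.065]]
top plate pts 106 -0.19778300169231966
```

View pics/g5.png

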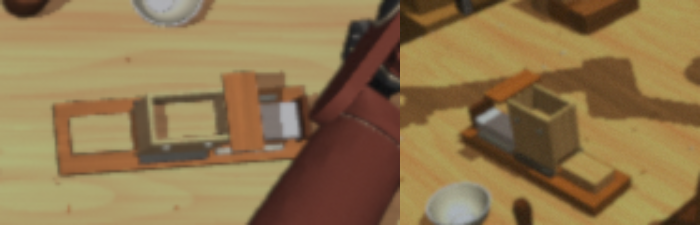

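The slide is back out (plate face at -198), and one block lies on the outlet at local (0,107), top at 58.7 mm, square with the dispenser. I'll move over it, gripping 11 mm out from its centre to clear the tower.

arm_command(rows=[[85,[-0.098,0.942,-0.1],[0,0,0]],[85,[-0.098,0.942,-0.1],[0,0,0]],[85,[-0.098,0.942,-0.1],[0,0,0]],[85,[-0.098,0.942,-0.1],[0,0,0]],[85,[-0.098,0.942,-0.1],[0,0,0]],[85,[-0.098,0.942,-0.1],[0,0,0]],[85,[-0.098,0.942,-0.1],[0,0,0]],[85,[-0.098,0.942,-0.1],[0,0,0]],[85,[-0.098,0.942,-0.1],[0,0,0]],[85,[-0.098,0.942,-0.1],[0,0,0]]])

```text
time: 14.25
tool_pos: [0.5509, -0.0699, 0.2619]
tool_rot: [0.001, 0.674, 0.739, 0.0]
contact_force: [0.6, -0.8, 1.0]
gripper_width: 0.997
grasp_force: 0.0
```

```bash
python3 t.py; python3 - <<'E'
from h import *
w=grab('wrist','w2.png');P=pts(w).reshape(-1,3);k=(abs(P[:,2]-.0585)<.005)&(abs(P[:,0]-.552)<.06)&(abs(P[:,1]+.0775)<.07)
r=cv2.minAreaRect((P[k][:,:2]*1000).astype(np.float32));print(k.sum(),r,np.median(P[k][:,2]))
E
```

```text
t 14.25 tcp [ 0.5509 -0.0699  0.2619]
local -0.8 114.6 261.9
z along ex,e,z 0.001 -0.001 -1.0 y.ex 1.0
j [-0.26 -0.13  1.74 -0.    1.53 -0.35] w 0.9965937183812484 F [ 0.6 -0.8  1. ]
scene block 289 ((1.7126579284667969, 106.55374908447266), (91.85377502441406, 57.93767166137695), 89.0826187133789) 0.0587 [[-0.024, 0.063, 0.052], [0.03, 0.151, 0.063]]
scene plate pts 85 -0.19681063240357424
top block 129 ((-2.3648529052734375, 111.46739196777344), (81.4388198852539, 56.449546813964844), 88.91381072998047) 0.059 [[-0.027, 0.081, 0.053], [0.025, 0.152, 0.065]]
top plate pts 98 -0.1965280068436344
3796 ((550.2219848632812, -82.92445373535156), (71.36859130859375, 98.08878326416016), 7.323091983795166) 0.05791159447841014
```

arm_command(rows=[[85,[0,0.011,-0.13],[0,0,0]],[85,[0,0.011,-0.27],[0,0,0]],[85,[0,0.011,-0.4],[0,0,0]],[85,[0,0.011,-0.52],[0,0,0]],[85,[0,0.011,-0.62],[0,0,0]],[85,[0,0.011,-0.69],[0,0,0]],[85,[0,0.011,-0.73],[0,0,0]],[85,[0,0.011,-0.75],[0,0,0]],[85,[0,0.011,-0.755],[0,0,0]],[85,[0,0.011,-0.755],[0,0,0]]])

```text
time: 15.23
tool_pos: [0.5514, -0.0665, 0.0356]
tool_rot: [0.001, 0.674, 0.739, 0.0]
contact_force: [-0.5, -0.4, 0.2]
gripper_width: 0.998
grasp_force: 0.0
```

arm_command(rows=[[30,[0,0,0],[0,0,0]],[30,[0,0,0],[0,0,0]],[30,[0,0,0],[0,0,0]],[30,[0,0,0],[0,0,0]],[30,[0,0,0],[0,0,0]],[30,[0,0,0],[0,0,0]],[30,[0,0,0],[0,0,0]],[30,[0,0,0],[0,0,0]]])

```text
time: 15.9
tool_pos: [0.552, -0.0662, 0.0366]
tool_rot: [0.002, 0.674, 0.739, 0.001]
contact_force: [0.1, 0.9, 6.8]
gripper_width: 0.641
grasp_force: 66.1
```

```bash
python3 t.py
```

```text
t 15.9 tcp [ 0.552  -0.0662  0.0366]
local 0.7 118.3 36.6
z along ex,e,z 0.003 -0.001 -1.0 y.ex 1.0
j [-0.25  0.09  1.92 -0.    1.13 -0.35] w 0.6410797114660306 F [0.1 0.9 6.8]
scene block 194 ((3.4646072387695312, 107.003662109375), (91.04730224609375, 81.41353607177734), 89.29399871826172) 0.0584 [[-0.03, 0.072, 0.052], [0.042, 0.151, 0.065]]
scene plate pts 90 -0.19683600417436367
top block 36 ((-20.19947052001953, 98.05796813964844), (71.9851303100586, 15.061542510986328), 89.1350326538086) 0.0567 [[-0.028, 0.062, 0.053], [-0.013, 0.134, 0.063]]
top plate pts 98 -0.1981616008105441
```

arm_command(rows=[[30,[0,0,0.04],[0,0,0]],[30,[0,0,0.14],[0,0,0]],[30,[0,0,0.26],[0,0,0]],[30,[0,0,0.39],[0,0,0]],[30,[0,0,0.52],[0,0,0]],[30,[0,0.03,0.63],[0,0,0]],[30,[0,0.12,0.67],[0,0,0]],[30,[-0.01,0.24,0.67],[0,0,0]],[30,[-0.02,0.36,0.67],[0,0,0]],[30,[-0.03,0.48,0.67],[0,0,0]],[30,[-0.04,0.6,0.67],[0,0,0]],[30,[-0.05,0.72,0.67],[0,0,0]]])

```text
time: 17.0
tool_pos: [0.5345, 0.1518, 0.236]
tool_rot: [-0.0, 0.674, 0.739, 0.0]
contact_force: [0.1, -0.1, -1.6]
gripper_width: 0.641
grasp_force: 65.5
```

arm_command(rows=[[30,[0,0.12,0],[0,0,0]],[30,[-0.01,0.24,0],[0,0,0]],[30,[-0.01,0.36,0],[0,0,0]],[30,[-0.02,0.48,0],[0,0,0]],[30,[-0.02,0.6,0],[0,0,0]],[30,[-0.025,0.7,0],[0,0,0]],[30,[-0.025,0.76,-0.05],[0,0,0]],[30,[-0.025,0.787,-0.15],[0,0,0]],[30,[-0.025,0.787,-0.25],[0,0,0]],[30,[-0.025,0.787,-0.35],[0,0,0]],[30,[-0.025,0.787,-0.42],[0,0,0]],[30,[-0.025,0.787,-0.45],[0,0,0]]])

```text
time: 18.0
tool_pos: [0.525, 0.385, 0.0959]
tool_rot: [-0.001, 0.674, 0.739, -0.004]
contact_force: [-1.1, -1.0, -1.2]
gripper_width: 0.644
grasp_force: 65.4
```

```bash
python3 - <<'E'
from h import *
s=monitor.state();print(s['tool_pos'],s['contact_force'],s['gripper_width'])
for n in('scene','top','wrist'):
    f=grab(n);P=pts(f);b=P.reshape(-1,3)
    k=(abs(b[:,2]-.046)<.008)&(np.hypot(b[:,0]-.5305,b[:,1]-.3752)<.095); q=b[k]
    if len(q)>50:
        c,r=cv2.minEnclosingCircle((q[:,:2]*1000).astype(np.float32));print(n,'stand',c,r,np.median(q[:,2]))
    k=(b[:,2]>.075)&(b[:,2]<.13)&(abs(b[:,0]-.53)<.08)&(abs(b[:,1]-.375)<.08);q=b[k]
    print('held',len(q),q.min(0),q.max(0)) if len(q) else 0
a=dict(np.load('f_scene.npz'))['color'][160:300,300:460];w=f['color']
cv2.imwrite('pics/g6.png',np.hstack([cv2.resize(a,(350,306)),cv2.resize(w,(440,306))])[...,::-1])
E
```

```text
[0.52503505 0.38497873 0.09588936] [-1.12135606 -1.00185251 -1.23440652] 0.6439306207172494
scene stand (533.4691772460938, 375.2984924316406) 81.13028717041016 0.045864884445256424
held 456 [0.4939188  0.326035   0.09037792] [0.5686986  0.41947169 0.12972376]
top stand (528.7027587890625, 375.9395751953125) 79.88338470458984 0.04595627696419678
held 81 [0.49358879 0.3263236  0.09184525] [0.55561306 0.41425614 0.1271674 ]
wrist stand (530.8546752929688, 374.5556640625) 80.21715545654297 0.044909281683715246
held 21126 [0.48526266 0.34608199 0.09270583] [0.56780264 0.4200707  0.12997663]
```

View pics/g6.png

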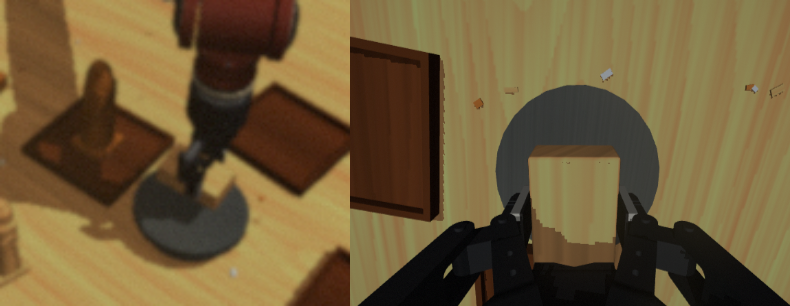

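Right view: the block is held level over the middle of the stand disc (497–660 px wide, block 528–620). All three views put the stand centre at (0.531,0.375), top at 46 mm. I'll lower it.

arm_command(rows=[[30,[0.004,0,-0.05],[0,0,0]],[30,[0.004,0,-0.1],[0,0,0]],[30,[0.004,0,-0.13],[0,0,0]],[30,[0.004,0,-0.15],[0,0,0]],[30,[0.004,0,-0.155],[0,0,0]],[30,[0.004,0,-0.155],[0,0,0]]])

```text
time: 18.65
tool_pos: [0.5286, 0.386, 0.053]
tool_rot: [-0.0, 0.674, 0.739, -0.001]
contact_force: [0.7, -0.5, -0.9]
gripper_width: 0.64
grasp_force: 65.4
```

arm_command(rows=[[30,[0.003,0,-0.003],[0,0,0]],[30,[0.003,0,-0.006],[0,0,0]],[30,[0.003,0,-0.008],[0,0,0]],[30,[0.003,0,-0.008],[0,0,0]]])

```text
time: 18.98
tool_pos: [0.5302, 0.3865, 0.052]
tool_rot: [0.0, 0.674, 0.739, 0.0]
contact_force: [-0.1, 0.6, -0.4]
gripper_width: 0.642
grasp_force: 65.4
```

arm_command(rows=[[30,[0,0,-0.003],[0,0,0]],[30,[0,0,-0.006],[0,0,0]],[30,[0,0,-0.006],[0,0,0]]])

```text
time: 19.23
tool_pos: [0.5303, 0.3865, 0.0516]
tool_rot: [0.0, 0.674, 0.739, 0.0]
contact_force: [-3.7, -3.0, 7.1]
gripper_width: 0.636
grasp_force: 66.1
```

Contact. Release and go up.

arm_command(rows=[[62,[0,0,0],[0,0,0]],[72,[0,0,0],[0,0,0]],[85,[0,0,0],[0,0,0]],[85,[0,0,0],[0,0,0]],[85,[0,0,0],[0,0,0]],[85,[0,0,0.04],[0,0,0]],[85,[0,0,0.15],[0,0,0]],[85,[0,0,0.29],[0,0,0]],[85,[0,0,0.43],[0,0,0]],[85,[0,0,0.57],[0,0,0]],[85,[-0.1,0.2,0.67],[0,0,0]],[85,[-0.2,0.35,0.7],[0,0,0]]])

```text
time: 20.23
tool_pos: [0.4949, 0.455, 0.2554]
tool_rot: [0.001, 0.675, 0.737, 0.005]
contact_force: [-0.4, -0.3, 0.3]
gripper_width: 0.994
grasp_force: 0.0
```

arm_command(rows=[[85,[-0.3,0.3,0],[0,0,0]],[85,[-0.3,0.3,0],[0,0,0]],[85,[-0.3,0.3,0],[0,0,0]],[85,[-0.3,0.3,0],[0,0,0]],[85,[-0.3,0.3,0],[0,0,0]]])

```text
time: 20.65
tool_pos: [0.4004, 0.5461, 0.249]
tool_rot: [0.0, 0.672, 0.74, 0.0]
contact_force: [0.9, -0.7, -0.7]
gripper_width: 0.994
grasp_force: 0.0
```

```bash
python3 - <<'E'
from h import *
for n in('scene','top'):
    f=grab(n);b=pts(f).reshape(-1,3)
    q=b[(b[:,2]>.066)&(b[:,2]<.082)&(np.hypot(b[:,0]-.531,b[:,1]-.375)<.085)]
    r=cv2.minAreaRect((q[:,:2]*1000).astype(np.float32));print(n,'block',len(q),r,np.median(q[:,2]),np.percentile(q[:,2],[5,95]))
a=dict(np.load('f_scene.npz'))['color'][100:340,180:500];w=f['color'][120:280,220:480]
cv2.imwrite('pics/g7.png',np.hstack([cv2.resize(a,(400,300)),cv2.resize(w,(400,300))])[...,::-1])
E
```

```text
scene block 489 ((534.3110961914062, 374.1063537597656), (60.086456298828125, 90.0232925415039), 5.117584705352783) 0.07366366456558607 [0.06892345 0.07643259]
top block 372 ((529.9835815429688, 374.3501281738281), (57.033203125, 90.9883041381836), 6.020119667053223) 0.07353953969893409 [0.06865603 0.07870809]
```

View pics/g7.png

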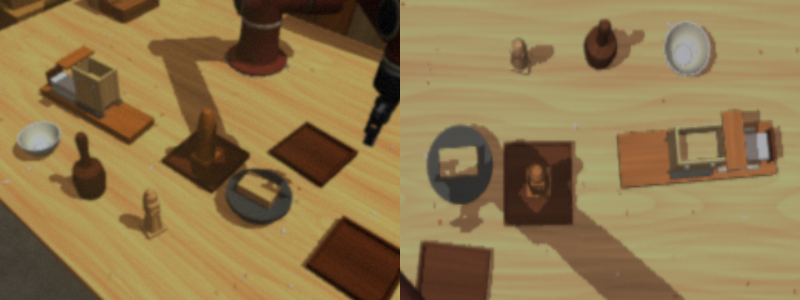

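The block lies flat (top at 73.6 mm) within about 1 mm of the stand's centre, and the figure stands on the board. The outlet is empty, the slide is out, and the tub, small figure and mallet haven't moved.

```bash
python3 -c "
from plant import manip
print(manip.job_done())"
```

```text
the job is handed in; nothing more can be done
None
```

I handed the job in after about 21 s of robot time: the figure stands upright on the rightmost board, one block lies flat within about 1 mm of the stand's centre, the slide is back out, and the tub, small figure and mallet were left alone.

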